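# Find the tight spot of a grinder's work slide and set it just clear

## Robot

A 7-joint arm with a two-finger parallel gripper is mounted at the origin on the work surface. World frame = base frame: x ahead of the robot, y to its left, z up, the work surface at z = 0. Lengths are in m, angles in rad, forces in N, time in s.
With the tool pointing down it reaches from about 0.425 to 0.925 m from the base axis. Payload 6.8 kg.
Tool frame: the origin (TCP) lies between the finger pads; the fingertips stand 22 mm ahead of it and the grasp point (between the pads) lies 3 mm ahead of it (bot.tip_reach is the distance from the TCP to the fingertips, in m); z points along the fingers, x is the direction in which the jaws open and shut, and the axes are right-handed (so a half turn about z gives the same grasp; the last joint's range is limited). The gripper opens to 85 mm and grips with 20 to 120 N. Pads are 22 mm wide; open, the fingers measure 114 mm over their backs; the gripper's body (76 mm by 85 mm) begins 54 mm behind the grasp point. The pads swing forward as they close: fully open they stand 13 mm farther back than shut.
Start: joints at [-1.293, 0.477, 0.022, 1.555, -0.011, 1.109, -0.083], TCP at [0.254, 0.625, 0.253] pointing down, gripper open.
Joint ranges: [-2.96, 2.96], [-0.34, 2.1], [-1.41, 1.46], [0.24, 2.44], [-1.37, 4.51], [0.17, 1.92], [-2.96, 2.96]. Speed limits (rad/s): [2.39, 2.39, 3.14, 3.14, 3.14, 3.14, 3.14].

## Interface

Orientations are given as a unit quaternion [w, x, y, z].
In Python, from station import bot gives the robot as it stands.
- The arm moves only by the tool step_arm, never from a script. Its argument "targets" is a list of rows, each a list of 5 numbers: the shift along the tool's x, y, z in mm, then the turn about the tool's z in degrees, then the closure, from 0 (fully open) to 1 (shut). In form: [[dx, dy, dz, spin, jaw], ...]. A call has 1 to 20 rows; each row is the pose to reach, as a shift and turn from the pose commanded when the call began, along the tool's axes at that moment; what a row does not reach only later rows make up. A row lasts 1/12 s, in which the tool goes at most 41.7 mm and 7.16 degrees, less where a joint would pass 70% of its speed; a pose out of reach is approached as far as the arm can. A call with a gripper value outside its range is refused whole. The fingers move at their own pace and stop on an object; "newtons" is the grip in N (left out, the last holds). Time passes only in rows, so rows that repeat a pose let the fingers close. It gives the time, the measured TCP pose, the force and the opening at its end, in the units of the state.
- bot.get_obs(): the state, without advancing time (a new reading comes with each control period).
- bot.read_camera(name): name is "scene" or "top"; returns a dict with "frame" (420x560x3 uint8, red, green, blue), "z_map" (420x560 float32, m along the optical axis (not along the pixel's ray), 0 where there is no reading), "fov_y" (degrees; the focal length in pixels is half the picture's height over the tangent of half this angle, whatever the lens; pixels are square), "cx", "cy" (the principal point, pixels), "distortion" ([k1, k2, p1, p2, k3] as OpenCV has them; the pictures are not rectified), "R" (3x3) and "t" (3): a world point X has camera coordinates R X + t. Camera axes: x right, y down, z forward; pixel columns grow to the right and rows downward; lengths in m; the calibration is good to about 2 mm. A picture is of the moment at which its call begins.
- bot.hand_in(): hands the job in, once; it reports no verdict.
The state is a dict: "t": time; "q": joint angles; "joint_vel": joint speeds; "joint_torque": joint torques, N m; "eef_pos": TCP position; "tool_rot": TCP orientation; "contact_force": force on the tool from outside, world axes, zero at the start; "torque": the same for the moment, N m; "gripper_width": opening from 0.0 (shut) to 1.0 (fully open).
Only numpy, scipy, OpenCV 4.12 (cv2) and the standard library are available. Lean on these libraries where they do the work, as an engineer would, in place of code of your own. Each camera call takes 0.05 s, during which the arm holds its last target.

## Task

Slide the grinder's work carriage gently towards the wheel until you feel it start to bind at the tight spot hidden under the swarf cover, without forcing it; the carriage itself pushes the brass tell-tale collar along, so keep your fingers off that. Then back the carriage off until it stands 12 mm clear of the collar, swing the clamp lever fully over to lock it there, and let go. Leave the other things on the bench where they are.

Things in the scene. Friction and masses are not known exactly. Their poses are not given: they have to be found in the camera images.
- station: White and grey wheel grinder, 170 x 590 mm. Origin on the bench top under its track, which runs along its own y; own x points away from the robot. At the -y end a 150 mm wheel (y -245) in a sheet housing 254 mm tall, with a pipe up to 292 mm; at the +y end the clamp block and lever. A white swarf cover 70 mm tall hides the track, and the tight spot, from y -85 to -230 mm.
- carriage (a joint): Travel of the carriage towards the wheel (the station's -y), m; at 0 its centre is at y = +100 mm on the station; starts 0 to 0.02. Carriage plate 120 x 70 mm, top 67 mm up. It runs freely at 2 to 3.5 N; pushing the collar along adds 1 to 2 N. The tight spot is met at a different place every time, between 0.075 and 0.135 of travel.
- grip (a point): Centre of the wooden grip block on top of the carriage: 18 mm along the track, 50 mm across it, standing 55 mm tall from 67 to 122 mm above the bench. The point lies 100 mm above the bench, 22 mm below the top of the block.
- tongue: Flat steel tongue fixed ahead of the carriage, running in under the cover; origin at bench level under the carriage's centre, its tip 130 mm ahead (-y), 42 mm up. It touches only a springy wiper, the tight spot: there the push climbs 2 N more per mm. Found at 3 to 12 N of this binding (8 to 15 N on the hand in all); over 15 N of binding harms it. Let go there, the carriage is pushed back.
- collar (a joint): Travel of the brass tell-tale collar along its thin rod, m, same direction as the carriage. Held where it is left by 1 to 2 N of friction. The gap between the carriage's lug and the collar is this value minus the carriage's. Starts between 0.035 and 0.06.
- lug_face (a point): Middle of the wheel-side face of the aluminium lug on the carriage's far side (+x of the station) that pushes the collar; 75 mm beside the track's middle, 55 mm up. Its axes are the station's.
- collar_face (a point): Middle of the collar's face towards the lug; the collar is a brass block 22 mm across, 14 mm along the track, 26 mm high.
- lever (a joint): Clamp lever angle, rad: 0 leaning 0.5 rad towards the robot (open; starts 0 to 0.1), 1.0 leaning 0.5 rad away (locked, end stop). Turns about a pin along the station's y at its x 0, y +195 mm, 72 mm up, and stays where left; 1 to 3 N at the ball, up to 10 N as it grips, towards the station's +x moves it. When over it presses on the carriage's draw bar.
- lever_tip (a point): Centre of the black ball, 20 mm across, at the end of the clamp lever, 70 mm from its pin; the lever's shaft is 10 mm thick.

How it is judged:
By the outcome, as a careful person would: the job done as asked, in the order asked, and still so for the second after the job is handed in, with the robot touching nothing.
It also fails if it takes over 72 s, if anything falls off the work surface, if the arm or the gripper's body presses on something with over 40 N, if the wrist force passes 120 N, or if a joint passes its speed limit or range.

## Working session

There is one attempt and no reset: what is moved stays moved. The work goes in short steps, Python scripts to look and compute and a tool call to move; the robot and the scene stay as the last step left them, time stands still between calls to the robot, and variables do not carry over. Pictures are saved under pics/ and viewed, and the job is handed in when it is done.

Besides the shell and the picture viewer there is one more tool, called as name(argument=value, ...) on one line, values as JSON. step_arm: Moves the arm, as the interface text tells. Its arguments: {"type":"object","properties":{"targets":{"type":"array"},"newtons":{"type":"number"}},"required":["targets"]}

```bash
mkdir -p pics; ls; cat > h.py <<'E'
import numpy as np, cv2
from station import bot
def cam(n):
    c=bot.read_camera(n); f=210/np.tan(np.radians(c['fov_y'])/2)
    c['K']=np.array([[f,0,c['cx']],[0,f,c['cy']],[0,0,1.]]); c['D']=np.array(c['distortion'],float)
    c['R']=np.array(c['R']);c['t']=np.array(c['t']);return c
def proj(c,X):
    X=np.atleast_2d(np.array(X,float))
    return cv2.projectPoints(X,cv2.Rodrigues(c['R'])[0],c['t'],c['K'],c['D'])[0][:,0]
def cloud(c):
    h,w=c['z_map'].shape
    uv=np.stack(np.meshgrid(np.arange(w),np.arange(h)),-1).reshape(-1,1,2).astype(np.float64)
    n=cv2.undistortPoints(uv,c['K'],c['D'])[:,0].reshape(h,w,2)
    z=c['z_map'].astype(float)
    P=np.dstack([n*z[...,None],z])
    W=(P-c['t'])@c['R']
    W[z==0]=np.nan
    return W
def ray(c,uv):
    n=cv2.undistortPoints(np.array(uv,float).reshape(-1,1,2),c['K'],c['D'])[:,0]
    d=np.c_[n,np.ones(len(n))]@c['R']; return -c['R'].T@c['t'],d
def onplane(c,uv,z):
    o,d=ray(c,uv); return o+d*((z-o[2])/d[:,2:3])
def save(c,n): cv2.imwrite('pics/'+n,c['frame'][...,::-1])
E
python3 - <<'E'
from h import *
for n in['scene','top']:
    c=cam(n);save(c,n+'1.png');print(n,c['fov_y'],-c['R'].T@c['t'],c['D'])
    np.savez(n+'1.npz',W=cloud(c),K=c['K'],R=c['R'],t=c['t'],D=c['D'])
o=bot.get_obs();print(o);print(bot.tip_reach)
E
```

```text
pics
scene 47.43757378347472 [0.9472064  0.32167912 0.57910168] [-0.16203313  0.          0.          0.          0.        ]
top 56.64712353976966 [0.52476956 0.11157517 0.76530771] [-0.11311763  0.          0.          0.          0.        ]
{'t': 0.1, 'q': array([-1.29308815,  0.4777297 ,  0.02236741,  1.55635338, -0.0115117 ,
        1.1092585 , -0.08312044]), 'joint_vel': array([ 0.00235081, -0.00116285, -0.00011719, -0.00222741,  0.0009032 ,
        0.00072627, -0.00035949]), 'joint_torque': array([ 4.39150390e-03, -5.97761929e+01,  1.61373764e+00, -2.81956744e+01,
        1.28631681e-02,  5.00426118e-03, -3.46913112e-05]), 'eef_pos': array([0.25384285, 0.62492545, 0.2524148 ]), 'tool_rot': array([ 5.00509486e-04,  8.29557931e-01,  5.58420077e-01, -6.37159475e-04]), 'contact_force': array([-1.0640283 ,  0.36138952,  0.1790875 ]), 'torque': array([ 0.00793125, -0.03385341, -0.00957237]), 'gripper_width': 0.997946463309498}
0.022
```

View pics/scene1.png

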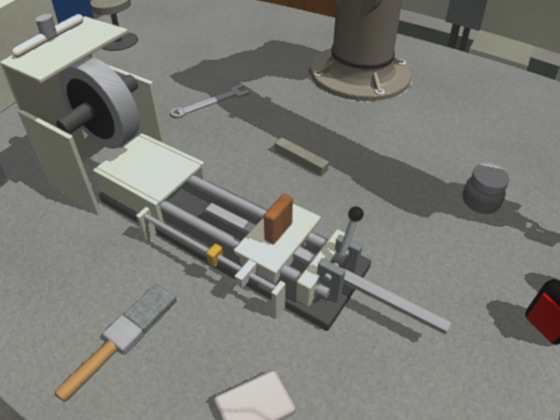

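View pics/top1.png

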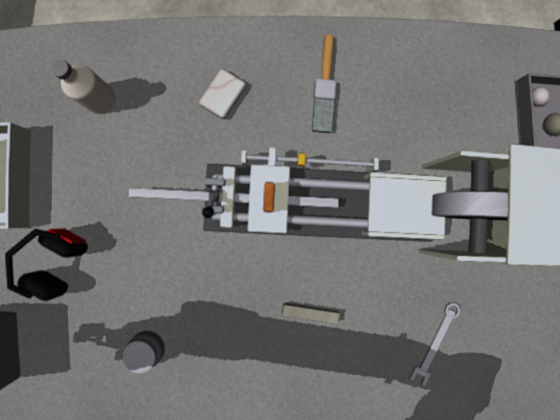

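The scene view shows the grip block at about (280,218), the ball at (356,213), the collar at (214,255), the lug at (246,270), and the wheel at top left. In the top view the grip is at (269,197), the collar at (301,158), the ball at (208,212), and the cover spans about (370–446, 205). Next I'll measure these.

```bash
python3 - <<'E'
from h import *
for n in['scene','top']:
    d=np.load(n+'1.npz');W=d['W'];im=cv2.imread(f'pics/{n}1.png');hsv=cv2.cvtColor(im,cv2.COLOR_BGR2HSV)
    H,S,V=[hsv[...,i].astype(int) for i in range(3)]
    def rep(name,m):
        P=W[m];P=P[~np.isnan(P[:,0])];uv=np.argwhere(m)[:,::-1]
        print(n,name,m.sum(),'uv',uv.mean(0).round(1),uv.min(0),uv.max(0),'mean',P.mean(0).round(4),'p2',np.percentile(P,2,0).round(4),'p98',np.percentile(P,98,0).round(4))
    roi=np.zeros(H.shape,bool)
    if n=='scene':roi[185:300,190:320]=1
    else: roi[140:240,190:350]=1
    rep('grip',roi&(H<14)&(S>120)&(V>60))
    rep('collar',roi&(H>16)&(H<30)&(S>140)&(V>100))
    roi[:]=0
    if n=='scene':roi[200:228,343:368]=1
    else: roi[203:220,200:217]=1
    rep('ball',roi&(V<45))
# top: white surfaces
d=np.load('top1.npz');W=d['W'];im=cv2.imread('pics/top1.png')
z=W[...,2]
for name,(u0,u1,v0,v1),(zl,zh) in[('cover',(355,450,165,250),(.06,.08)),('plate',(240,300,160,240),(.058,.075)),('griptop',(255,285,175,220),(.11,.135)),('lug',(262,285,140,172),(.03,.08))]:
    m=np.zeros(z.shape,bool);m[v0:v1,u0:u1]=1;m&=(z>zl)&(z<zh)
    P=W[m];r=cv2.minAreaRect((P[:,:2]*1000).astype(np.float32));print(name,m.sum(),P.mean(0).round(4),r,np.median(P[:,2]))
E
```

```text
scene grip 576 uv [279.8 217.2] [265 194] [291 242] mean [0.5726 0.1103 0.1074] p2 [0.5485 0.0981 0.0788] p98 [0.592  0.1147 0.1235]
scene collar 182 uv [214.5 252.8] [207 244] [222 265] mean [0.6402 0.0456 0.0647] p2 [0.6294 0.0381 0.0466] p98 [0.6485 0.0505 0.0703]
scene ball 117 uv [355.  214.2] [349 208] [362 220] mean [0.5484 0.2046 0.141 ] p2 [0.5409 0.1973 0.1352] p98 [0.5535 0.2115 0.1454]
top grip 250 uv [268.7 197. ] [264 183] [274 211] mean [0.5658 0.1043 0.122 ] p2 [0.5442 0.0969 0.1188] p98 [0.5889 0.1122 0.1249]
top collar 84 uv [301.3 158.9] [297 153] [305 164] mean [0.6374 0.0438 0.0674] p2 [0.6279 0.0367 0.0634] p98 [0.6466 0.0499 0.071 ]
top ball 103 uv [207.8 211.6] [203 206] [213 217] mean [0.5424 0.2024 0.1402] p2 [0.5339 0.1942 0.1362] p98 [0.5515 0.2103 0.146 ]
cover 4502 [ 0.5505 -0.144   0.0701] ((561.4500122070312, -152.96351623535156), (148.93746948242188, 138.49923706054688), 85.9389419555664) 0.07013775523666446
plate 2335 [0.5692 0.1045 0.0671] ((571.84326171875, 101.04014587402344), (104.83656311035156, 131.2676544189453), 89.44293975830078) 0.06726089688042709
griptop 321 [0.567  0.1048 0.1216] ((567.6558837890625, 104.82485961914062), (17.958221435546875, 50.23662567138672), 86.03628540039062) 0.12183444071668231
lug 337 [0.6326 0.096  0.0648] ((636.9904174804688, 94.59735870361328), (40.354774475097656, 42.85919189453125), 89.41848754882812) 0.06617962484977723
```

```bash
cat >> h.py <<'E'
from scipy.spatial.transform import Rotation as Ro
def pose():
    o=bot.get_obs();q=o['tool_rot'];return np.array(o['eef_pos']),Ro.from_quat([q[1],q[2],q[3],q[0]]).as_matrix(),o
def delta(target):
    p,R,o=pose();return R.T@(np.array(target)-p)*1000
E
python3 - <<'E'
from h import *
d=np.load('top1.npz');W=d['W'];z=W[...,2]
def edges(u0,u1,v0,v1,zl,zh):
    lo=[];hi=[]
    for u in range(u0,u1):
        v=[k for k in range(v0,v1) if zl<z[k,u]<zh]
        lo.append(W[v[1],u]);hi.append(W[v[-2],u])
    for e in(lo,hi):
        e=np.array(e);k=np.polyfit(e[:,1],e[:,0],1);print('slope deg',np.degrees(np.arctan(k[0])),'x at y=-.1,.1',np.polyval(k,[-.1,.1]))
edges(374,430,165,250,.062,.078)   # cover
m=(z>.062)&(z<.078);m[:, :355]=0;m[:,:][:165]=0;m[250:]=0
e=[]
for v in range(182,230):
    u=[k for k in range(355,450) if .062<z[v,k]<.078];e.append(W[v,u[0]])
e=np.array(e);print('cover front edge',e.mean(0),np.degrees(np.arctan(np.polyfit(e[:,0],e[:,1],1)[0])))
p,R,o=pose();print(R.round(3),delta([.567,.105,.2]))
E
```

```text
slope deg 6.555254421643121 x at y=-.1,.1 [0.61148357 0.63446609]
slope deg 4.313022332304157 x at y=-.1,.1 [0.49881103 0.51389482]
cover front edge [ 0.5514683  -0.07846582  0.06753083] -3.9116819130029774
[[ 0.376  0.926 -0.   ]
 [ 0.926 -0.376 -0.002]
 [-0.002  0.    -1.   ]] [-363.76593209  485.79431928   53.0604712 ]
```

step_arm(targets=[[-91,121,13,-5,0],[-182,243,26,-10,0],[-182,243,26,-10,0],[-182,243,26,-10,0],[-273,364,40,-15,0],[-273,364,40,-15,0],[-364,486,53,-18,0],[-364,486,53,-18,0],[-364,486,53,-18,0],[-364,486,53,-18,0],[-364,486,53,-18,0],[-364,486,53,-18,0],[-364,486,53,-18,0],[-364,486,53,-18,0],[-364,486,53,-18,0],[-364,486,53,-18,0],[-364,486,53,-18,0],[-364,486,53,-18,0]])

```text
t: 1.6
eef_pos: [0.5667, 0.1061, 0.1999]
tool_rot: [-0.001, 0.732, 0.682, -0.0]
contact_force: [-0.0, 0.3, -0.2]
gripper_width: 0.995
```

```bash
python3 - <<'E'
from h import *
p,R,o=pose();print(p,R.round(3),o['contact_force'],delta([.5665,.1045,.103]),o['t'])
c=cam('scene');save(c,'s2.png')
E
```

```text
[0.56671848 0.10611903 0.19992977] [[ 0.071  0.997 -0.001]
 [ 0.997 -0.071  0.   ]
 [ 0.    -0.001 -1.   ]] [-0.01253314  0.27908341 -0.19956369] [-1.67089954e+00  5.07300709e-03  9.69291377e+01] 1.6
```

View pics/s2.png

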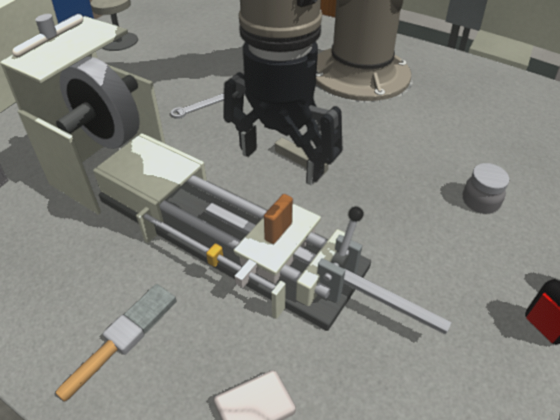

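step_arm(targets=[[-2,0,40,0,0],[-2,0,75,0,0],[-2,0,97,0,0],[-2,0,97,0,0],[-2,0,97,0,0],[-2,0,97,0,0.4],[-2,0,97,0,0.7],[-2,0,97,0,0.9],[-2,0,97,0,0.9],[-2,0,97,0,0.9],[-2,0,97,0,0.9],[-2,0,97,0,0.9],[-2,0,97,0,0.9]], newtons=50)

```text
t: 2.73
eef_pos: [0.5675, 0.1034, 0.1041]
tool_rot: [0.0, 0.732, 0.682, 0.0]
contact_force: [-1.2, -0.0, 6.3]
gripper_width: 0.21
```

```bash
python3 - <<'E'
from h import *
p,R,o=pose();print(p,o['contact_force'],o['torque'],o['gripper_width'],o['t'])
c=cam('scene');save(c,'s3.png')
E
```

```text
[0.56752524 0.10344148 0.10411432] [-1.1606014  -0.01600473  6.33884412] [-0.03905031  0.30314189  0.16947693] 0.2098731453850399 2.7333
```

View pics/s3.png

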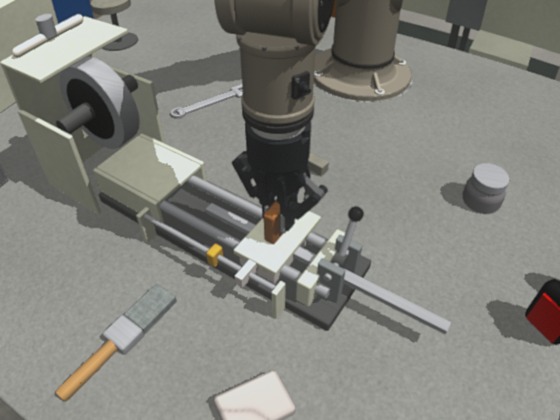

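step_arm(targets=[[-1,0,-1,0,0.9],[-4,0,-1,0,0.9],[-7,0,-1,0,0.9],[-10,0,-1,0,0.9],[-13,0,-1,0,0.9],[-16,0,-1,0,0.9],[-19,0,-1,0,0.9],[-22,0,-1,0,0.9],[-25,0,-1,0,0.9],[-28,0,-1,0,0.9],[-30,0,-1,0,0.9]])

```text
t: 3.7
eef_pos: [0.5655, 0.0727, 0.1041]
tool_rot: [0.0, 0.732, 0.681, 0.0]
contact_force: [4.6, 1.8, -7.9]
gripper_width: 0.207
```

```bash
cat > st.py <<'E'
from h import *
p,R,o=pose();sy=np.array([.0698,.9976,0]);sx=np.array([.9976,-.0698,0]);O=np.array([.5604,.0063,0])
F=o['contact_force'];print('along',round(p@sy-O@sy,5),'cross',round((p-O)@sx,5),'z',round(p[2],4),'Falong',round(F@sy,2),'Fx',round(F@sx,2),'Fz',round(F[2],2),'t',o['t'],'w',o['gripper_width'])
E
python3 st.py
```

```text
along 0.06657 cross 0.00041 z 0.1041 Falong 2.14 Fx 4.42 Fz -7.89 t 3.7 w 0.20736571991483005
```

step_arm(targets=[[-2,0.3,0.5,0,0.9],[-4,0.4,0.5,0,0.9],[-7,0.4,0.5,0,0.9],[-10,0.5,0.5,0,0.9],[-13,0.5,0.5,0,0.9],[-16,0.5,0.5,0,0.9],[-19,0.6,0.5,0,0.9],[-22,0.6,0.5,0,0.9],[-24,0.6,0.5,0,0.9],[-26,0.7,0.5,0,0.9]])

```text
t: 4.53
eef_pos: [0.5638, 0.0473, 0.1041]
tool_rot: [-0.0, 0.732, 0.681, 0.0]
contact_force: [-0.9, 3.6, 6.1]
gripper_width: 0.207
```

```bash
python3 st.py
```

```text
along 0.04113 cross 0.00053 z 0.1041 Falong 3.53 Fx -1.17 Fz 6.08 t 4.5333 w 0.20726288957595487
```

step_arm(targets=[[-2,0,-0.2,0,0.9],[-4,0,-0.2,0,0.9],[-6,0,-0.2,0,0.9],[-8,0,-0.2,0,0.9],[-9,0,-0.2,0,0.9],[-10,0,-0.2,0,0.9],[-11,0,-0.2,0,0.9]])

```text
t: 5.12
eef_pos: [0.5631, 0.0363, 0.1041]
tool_rot: [0.0, 0.732, 0.681, 0.0]
contact_force: [-0.8, 4.5, 5.8]
gripper_width: 0.207
```

```bash
python3 - <<'E'
from h import *
exec(open('st.py').read())
c=cam('scene');save(c,'s4.png')
c=cam('top');save(c,'t4.png')
E
```

```text
along 0.03007 cross 0.00059 z 0.1041 Falong 4.42 Fx -1.09 Fz 5.78 t 5.1167 w 0.2073097592926589
```

View pics/s4.png

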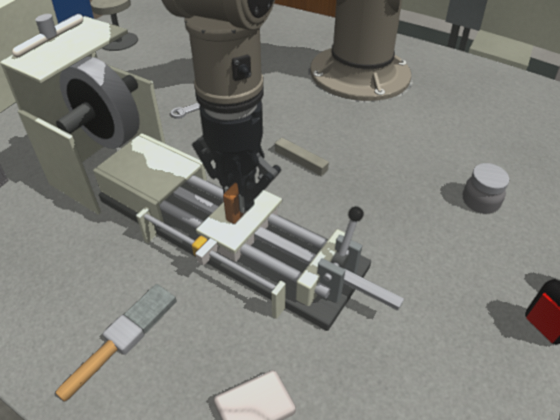

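View pics/t4.png

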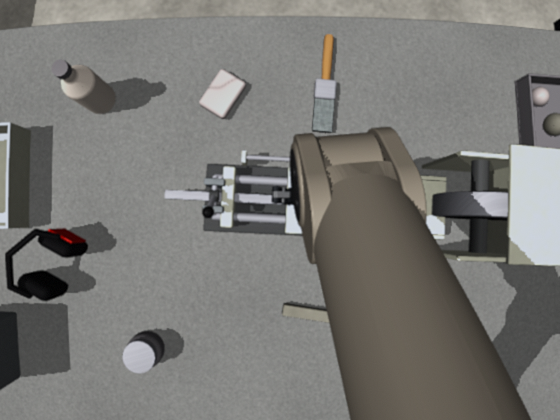

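The lug (205,252) now touches the collar (200,243) in the scene view, and the baseline push is about 4.4 N. From here I'll take small steps.

step_arm(targets=[[-1,0,-0.4,0,0.9],[-2,0,-0.4,0,0.9],[-3,0,-0.4,0,0.9],[-4,0,-0.4,0,0.9]])

```text
t: 5.55
eef_pos: [0.5628, 0.0323, 0.1041]
tool_rot: [0.0, 0.732, 0.681, -0.0]
contact_force: [4.0, 4.1, -1.9]
gripper_width: 0.201
```

```bash
python3 st.py
```

```text
along 0.02606 cross 0.00061 z 0.1041 Falong 4.33 Fx 3.72 Fz -1.88 t 5.55 w 0.20132108398963702
```

step_arm(targets=[[-1,0.2,0,0,0.9],[-2,0.2,0,0,0.9],[-3,0.2,0,0,0.9],[-4,0.2,0,0,0.9]])

```text
t: 5.88
eef_pos: [0.5625, 0.0283, 0.1041]
tool_rot: [-0.0, 0.732, 0.681, -0.0]
contact_force: [3.2, 3.6, -3.8]
gripper_width: 0.205
```

step_arm(targets=[[-1,0,0,0,0.9],[-2,0,0,0,0.9],[-3,0,0,0,0.9]])

```text
t: 6.13
eef_pos: [0.5623, 0.0253, 0.1041]
tool_rot: [-0.0, 0.732, 0.681, -0.0]
contact_force: [4.3, 3.5, -3.8]
gripper_width: 0.204
```

```bash
python3 st.py
```

```text
along 0.01907 cross 0.00058 z 0.1041 Falong 3.83 Fx 4.02 Fz -3.75 t 6.1333 w 0.2036236330627156
```

step_arm(targets=[[-1,0.2,0.1,0,0.9],[-2,0.2,0.1,0,0.9],[-3,0.2,0.1,0,0.9]])

```text
t: 6.38
eef_pos: [0.5621, 0.0223, 0.1041]
tool_rot: [-0.0, 0.732, 0.681, -0.0]
contact_force: [2.9, 3.4, -4.0]
gripper_width: 0.202
```

```bash
python3 st.py
```

```text
along 0.01606 cross 0.00062 z 0.1041 Falong 3.59 Fx 2.62 Fz -3.99 t 6.3833 w 0.2022950116002245
```

step_arm(targets=[[-1,0.1,0.1,0,0.9],[-2,0.1,0.1,0,0.9],[-3,0.2,0.1,0,0.9]])

```text
t: 6.63
eef_pos: [0.562, 0.0193, 0.1041]
tool_rot: [-0.0, 0.732, 0.681, -0.0]
contact_force: [-0.3, 3.7, -1.7]
gripper_width: 0.207
```

```bash
python3 st.py
```

```text
along 0.01308 cross 0.00066 z 0.1041 Falong 3.7 Fx -0.52 Fz -1.67 t 6.6333 w 0.2066520525264413
```

step_arm(targets=[[-1,0,0,0,0.9],[-2,0,0,0,0.9],[-3,0.1,0,0,0.9]])

```text
t: 6.88
eef_pos: [0.5618, 0.0163, 0.1041]
tool_rot: [-0.0, 0.732, 0.681, -0.0]
contact_force: [-1.2, 3.7, -0.2]
gripper_width: 0.205
```

```bash
python3 st.py
```

```text
along 0.01009 cross 0.00071 z 0.1041 Falong 3.66 Fx -1.42 Fz -0.24 t 6.8833 w 0.20510778030762206
```

step_arm(targets=[[-1,0,0,0,0.9],[-2,0,0,0,0.9],[-3,0,0,0,0.9]])

```text
t: 7.13
eef_pos: [0.5616, 0.0133, 0.1041]
tool_rot: [-0.0, 0.732, 0.681, -0.0]
contact_force: [-2.6, 4.4, 0.6]
gripper_width: 0.202
```

```bash
python3 st.py
```

```text
along 0.00709 cross 0.00073 z 0.1041 Falong 4.23 Fx -2.88 Fz 0.55 t 7.1333 w 0.20230744093566952
```

step_arm(targets=[[-1,-0.1,0,0,0.9],[-2,-0.1,0,0,0.9]])

```text
t: 7.3
eef_pos: [0.5614, 0.0114, 0.1041]
tool_rot: [-0.0, 0.732, 0.681, -0.0]
contact_force: [-3.5, 5.3, 0.3]
gripper_width: 0.204
```

```bash
python3 st.py
```

```text
along 0.00513 cross 0.00069 z 0.1041 Falong 5.06 Fx -3.9 Fz 0.35 t 7.3 w 0.20394900384249004
```

step_arm(targets=[[-1,-0.2,0,0,0.9],[-1,-0.2,0,0,0.9]])

```text
t: 7.47
eef_pos: [0.5614, 0.01, 0.1041]
tool_rot: [-0.0, 0.732, 0.681, -0.0]
contact_force: [-2.8, 3.6, 0.8]
gripper_width: 0.207
```

```bash
python3 st.py
```

```text
along 0.0038 cross 0.0007 z 0.1041 Falong 3.41 Fx -3.05 Fz 0.8 t 7.4667 w 0.20713554511140567
```

step_arm(targets=[[-1,-0.2,0,0,0.9],[-2,-0.2,0,0,0.9],[-3,-0.2,0,0,0.9]])

```text
t: 7.72
eef_pos: [0.5612, 0.0074, 0.1041]
tool_rot: [-0.0, 0.732, 0.681, -0.0]
contact_force: [-2.0, 4.4, -2.3]
gripper_width: 0.203
```

```bash
python3 st.py
```

```text
along 0.00118 cross 0.0007 z 0.1041 Falong 4.22 Fx -2.29 Fz -2.31 t 7.7167 w 0.2026193493588743
```

step_arm(targets=[[-1,-0.1,0,0,0.9],[-2,-0.1,0,0,0.9],[-3,-0.1,0,0,0.9]])

```text
t: 7.97
eef_pos: [0.561, 0.0044, 0.1041]
tool_rot: [0.0, 0.732, 0.681, 0.0]
contact_force: [0.2, 4.9, -2.7]
gripper_width: 0.207
```

```bash
python3 st.py
```

```text
along -0.0019 cross 0.00071 z 0.1041 Falong 4.94 Fx -0.15 Fz -2.74 t 7.9667 w 0.2070001514268994
```

step_arm(targets=[[-1,0,0,0,0.9],[-2,0,0,0,0.9],[-3,0,0,0,0.9]])

```text
t: 8.22
eef_pos: [0.5608, 0.0013, 0.1041]
tool_rot: [0.0, 0.732, 0.681, 0.0]
contact_force: [1.2, 4.4, -3.8]
gripper_width: 0.205
```

```bash
python3 st.py
```

```text
along -0.00491 cross 0.00074 z 0.1041 Falong 4.47 Fx 0.92 Fz -3.85 t 8.2167 w 0.2047567844588048
```

step_arm(targets=[[-1,0,0.1,0,0.9],[-2,0,0.1,0,0.9],[-3,0,0.1,0,0.9]])

```text
t: 8.47
eef_pos: [0.5606, -0.0016, 0.1041]
tool_rot: [0.0, 0.732, 0.681, 0.0]
contact_force: [0.4, 4.2, -4.9]
gripper_width: 0.204
```

```bash
python3 st.py
```

```text
along -0.00789 cross 0.00074 z 0.1041 Falong 4.25 Fx 0.08 Fz -4.91 t 8.4667 w 0.20367473577599624
```

step_arm(targets=[[-1,0,0.2,0,0.9],[-2,0,0.2,0,0.9],[-3,0,0.2,0,0.9]])

```text
t: 8.72
eef_pos: [0.5604, -0.0046, 0.1041]
tool_rot: [0.0, 0.732, 0.681, 0.0]
contact_force: [0.7, 4.0, -0.5]
gripper_width: 0.206
```

```bash
python3 st.py
```

```text
along -0.01087 cross 0.00077 z 0.1041 Falong 4.05 Fx 0.37 Fz -0.54 t 8.7167 w 0.20582193392318496
```

step_arm(targets=[[-1,0,0,0,0.9],[-2,0,0,0,0.9],[-3,0,0,0,0.9]])

```text
t: 8.97
eef_pos: [0.5602, -0.0076, 0.1041]
tool_rot: [0.0, 0.732, 0.681, 0.0]
contact_force: [0.8, 3.6, 0.1]
gripper_width: 0.204
```

```bash
python3 st.py
```

```text
along -0.01387 cross 0.00078 z 0.1041 Falong 3.62 Fx 0.59 Fz 0.05 t 8.9667 w 0.2037800169125895
```

step_arm(targets=[[-1,0,0,0,0.9],[-2,0,0,0,0.9],[-3,0,0,0,0.9]])

```text
t: 9.22
eef_pos: [0.56, -0.0106, 0.1041]
tool_rot: [0.0, 0.732, 0.681, 0.0]
contact_force: [-0.4, 3.8, 0.7]
gripper_width: 0.203
```

```bash
python3 st.py
```

```text
along -0.01687 cross 0.00079 z 0.1041 Falong 3.77 Fx -0.69 Fz 0.7 t 9.2167 w 0.20335556651327613
```

step_arm(targets=[[-1,0,0,0,0.9],[-2,0,0,0,0.9],[-3,0,0,0,0.9]])

```text
t: 9.47
eef_pos: [0.5599, -0.0125, 0.1041]
tool_rot: [-0.0, 0.732, 0.682, 0.001]
contact_force: [0.1, 8.3, 1.4]
gripper_width: 0.204
```

```bash
python3 st.py
```

```text
along -0.01878 cross 0.00079 z 0.1041 Falong 8.24 Fx -0.43 Fz 1.38 t 9.4667 w 0.20435883989351955
```

step_arm(targets=[[0,0,0,0,0.9],[0,0,0,0,0.9]])

```text
t: 9.63
eef_pos: [0.5599, -0.0126, 0.1041]
tool_rot: [-0.0, 0.732, 0.682, 0.001]
contact_force: [0.2, 6.0, 2.4]
gripper_width: 0.207
```

```bash
python3 st.py
```

```text
along -0.01885 cross 0.00079 z 0.1041 Falong 6.0 Fx -0.17 Fz 2.43 t 9.6333 w 0.20740710223136316
```

step_arm(targets=[[-0.6,0,0,0,0.9],[-1.2,0,0,0,0.9]])

```text
t: 9.8
eef_pos: [0.5598, -0.013, 0.1041]
tool_rot: [-0.0, 0.732, 0.682, 0.001]
contact_force: [1.0, 9.5, 2.2]
gripper_width: 0.207
```

```bash
python3 st.py
```

```text
along -0.01928 cross 0.00076 z 0.1041 Falong 9.52 Fx 0.34 Fz 2.19 t 9.8 w 0.20692697206998847
```

The push reached 9.5 N against a baseline of about 4 N, so there's about 5.5 N of binding. Tight spot found; I'm backing off now.

step_arm(targets=[[2,0,0,0,0.9],[4,0,0,0,0.9],[6,0,0,0,0.9],[8,0,0,0,0.9],[10,0,0,0,0.9],[12,0,0,0,0.9],[12,0,0,0,0.9],[12,0,0,0,0.9]])

```text
t: 10.47
eef_pos: [0.5605, -0.0028, 0.1041]
tool_rot: [0.0, 0.732, 0.681, 0.0]
contact_force: [-0.4, -1.7, 5.4]
gripper_width: 0.205
```

```bash
python3 - <<'E'
from h import *
exec(open('st.py').read())
c=cam('scene');save(c,'s5.png');np.savez('s5.npz',W=cloud(c))
cv2.imwrite('pics/s5z.png',cv2.resize(c['frame'][190:290,120:260,::-1],None,fx=5,fy=5,interpolation=cv2.INTER_CUBIC))
E
```

```text
along -0.00902 cross 0.00076 z 0.1041 Falong -1.72 Fx -0.29 Fz 5.39 t 10.4667 w 0.20538134232012636
```

View pics/s5z.png

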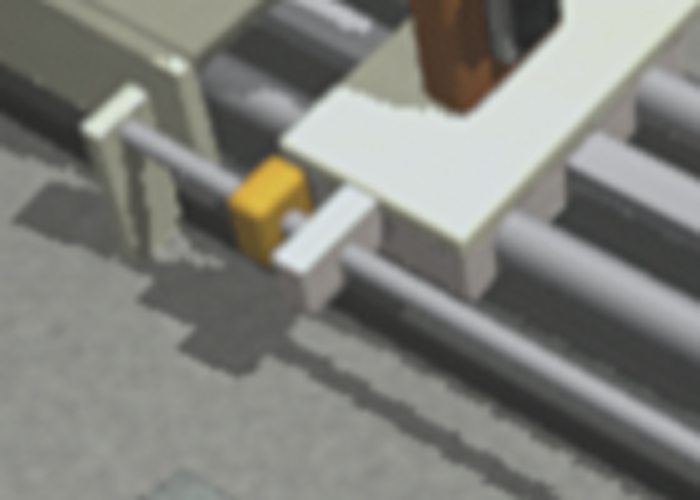

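```bash
cat > gap.py <<'E'
from h import *
def gap(c,tag):
    W=cloud(c);im=c['frame'][...,::-1];hsv=cv2.cvtColor(np.ascontiguousarray(im),cv2.COLOR_BGR2HSV)
    sy=np.array([.0698,.9976,0]);sx=np.array([.9976,-.0698,0]);O=np.array([.5604,.0063,0])
    a=(W-O)@sy;x=(W-O)@sx;z=W[...,2]
    H,S,V=[hsv[...,i].astype(int) for i in range(3)]
    col=(H>14)&(H<32)&(S>120)&(V>60)&(abs(x-.075)<.02)&(a<.06)&(a>-.2)
    top=col&(z>.064)
    lug=(abs(x-.072)<.016)&(z>.058)&(z<.075)&(S<60)&(V>120)&(a>-.1)&(a<.09)&(x>.062)
    for nm,m in(('coltop',top),('lug',lug)):
        print(tag,nm,m.sum(),'along',np.percentile(a[m],[2,50,98]).round(4),'x',np.percentile(x[m],[2,98]).round(4),'z',np.median(z[m]).round(4))
if __name__=='__main__':
    gap(cam('scene'),'scene');gap(cam('top'),'top')
E
python3 gap.py
```

```text
scene coltop 111 along [-0.0383 -0.031  -0.0258] x [0.0663 0.0857] z 0.0683
scene lug 582 along [-0.098  -0.0052  0.0854] x [0.0643 0.0865] z 0.0604Traceback (most recent call last):
  File "gap.py", line 13, in <module>
    gap(cam('scene'),'scene');gap(cam('top'),'top')
                              ~~~^^^^^^^^^^^^^^^^^^
  File "gap.py", line 11, in gap
    print(tag,nm,m.sum(),'along',np.percentile(a[m],[2,50,98]).round(4),'x',np.percentile(x[m],[2,98]).round(4),'z',np.median(z[m]).round(4))
                                 ~~~~~~~~~~~~~^^^^^^^^^^^^^^^^
    return _quantile_unchecked(
        a, q, axis, out, overwrite_input, method, keepdims, weights)
    return _ureduce(a,
                    func=_quantile_ureduce_func,
    ...<5 lines>...
                    overwrite_input=overwrite_input,
                    method=method)
    r = func(a, **kwargs)
    result = _quantile(arr,
                       quantiles=q,
    ...<2 lines>...
                       out=out,
                       weights=wgt)
    slices_having_nans = np.isnan(arr[-1, ...])
                                  ~~~^^^^^^^^^
IndexError: index -1 is out of bounds for axis 0 with size 0
```

```bash
python3 - <<'E'
from h import *
c=cam('scene');W=cloud(c)
sy=np.array([.0698,.9976,0]);sx=np.array([.9976,-.0698,0]);O=np.array([.5604,.0063,0])
a=(W-O)@sy;x=(W-O)@sx;z=W[...,2]
for (u,v) in [(180,240),(184,236),(188,232),(183,238),(170,226),(174,224)]: print(u,v,a[v,u].round(4),x[v,u].round(4),z[v,u].round(4))
cv2.imwrite('pics/s6z.png',cv2.resize(c['frame'][215:260,150:210,::-1],None,fx=13,fy=13,interpolation=cv2.INTER_CUBIC))
E
```

```text
180 240 -0.0093 0.0869 0.0659
184 236 -0.0096 0.078 0.0657
188 232 -0.0085 0.0702 0.0675
183 238 -0.0091 0.081 0.0645
170 226 -0.0358 0.0777 0.0703
174 224 -0.0339 0.0713 0.0697
```

View pics/s6z.png

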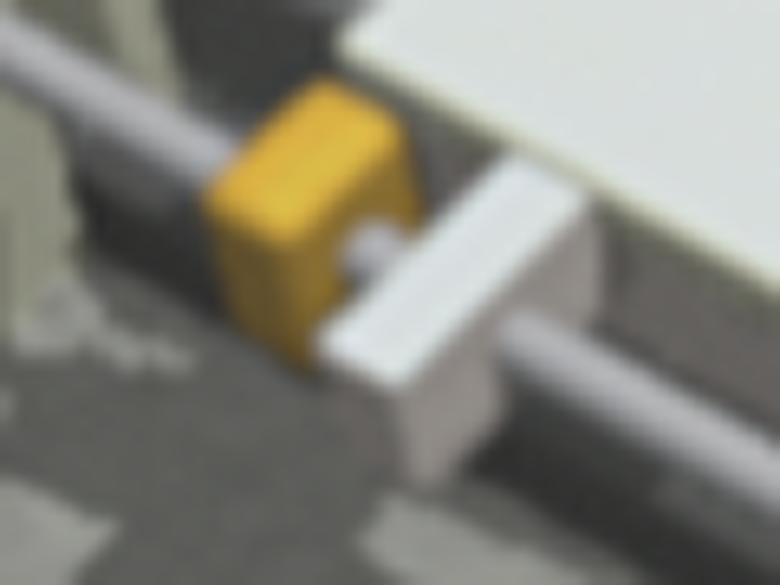

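```bash
python3 - <<'E'
from h import *
c=cam('scene')
sy=np.array([.0698,.9976,0]);sx=np.array([.9976,-.0698,0]);O=np.array([.5604,.0063,0])
def px(l): return [(150+(u+.5)/13-.5,215+(v+.5)/13-.5) for u,v in l]
for zc,zl in((.068,.065),(.068,.066),(.0697,.066)):
    C=onplane(c,px([(290,236),(406,129)]),zc)-O;L=onplane(c,px([(318,340),(510,155)]),zl)-O
    print(zc,zl,'col',C@sy,C@sx,'lug',L@sy,L@sx)
exec(open('st.py').read())
E
```

```text
0.068 0.065 col [-0.02663905 -0.02638281] [0.08440427 0.06547757] lug [-0.01619019 -0.01624003] [0.09213137 0.06014803]
0.068 0.066 col [-0.02663905 -0.02638281] [0.08440427 0.06547757] lug [-0.0154942  -0.01554394] [0.09265992 0.0607388 ]
0.0697 0.066 col [-0.02541416 -0.02515877] [0.0853338  0.06647005] lug [-0.0154942  -0.01554394] [0.09265992 0.0607388 ]
along -0.00899 cross 0.00076 z 0.1041 Falong -1.4 Fx 0.81 Fz 5.92 t 10.7167 w 0.20172364958779754
```

step_arm(targets=[[0.9,0,-0.3,0,0.9],[1.8,0,-0.3,0,0.9],[1.8,0,-0.3,0,0.9],[1.8,0,-0.3,0,0.9]])

```text
t: 11.05
eef_pos: [0.5606, -0.0008, 0.1041]
tool_rot: [0.0, 0.732, 0.681, 0.0]
contact_force: [1.3, -2.0, 1.1]
gripper_width: 0.205
```

```bash
python3 st.py
```

```text
along -0.0071 cross 0.00073 z 0.1041 Falong -1.92 Fx 1.44 Fz 1.08 t 11.05 w 0.20458424484479015
```

step_arm(targets=[[0,0,0,0,0.7],[0,0,0,0,0.4],[0,0,0,0,0.1],[0,0,0,0,0.1],[0,0,0,0,0.1],[0,0,0,0,0.1],[0,0,-10,0,0.1],[0,0,-30,0,0.1],[0,0,-60,0,0.1],[0,0,-90,0,0.1],[0,0,-90,0,0.1],[0,0,-90,0,0.1]])

```text
t: 12.05
eef_pos: [0.5618, -0.0009, 0.1967]
tool_rot: [0.001, 0.732, 0.681, 0.002]
contact_force: [-0.0, 0.4, -0.3]
gripper_width: 0.901
```

```bash
python3 - <<'E'
from h import *
exec(open('st.py').read())
print(delta([.5042,.2057,.194]))
c=cam('scene')
cv2.imwrite('pics/s7z.png',cv2.resize(c['frame'][215:260,150:210,::-1],None,fx=13,fy=13,interpolation=cv2.INTER_CUBIC));save(c,'s7.png')
E
```

```text
along -0.00704 cross 0.00188 z 0.1967 Falong 0.38 Fx -0.07 Fz -0.34 t 12.05 w 0.9008517215862983
[201.88285161 -72.27356364   2.58137849]
```

View pics/s7z.png

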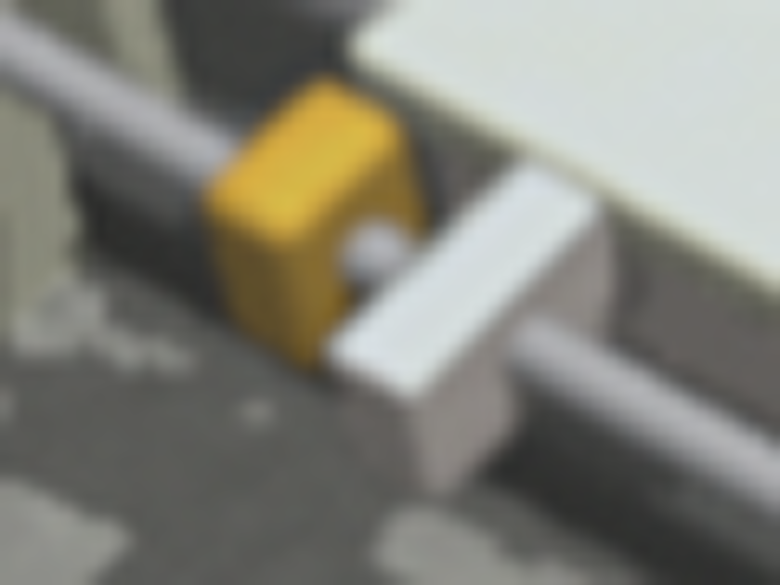

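View pics/s7.png

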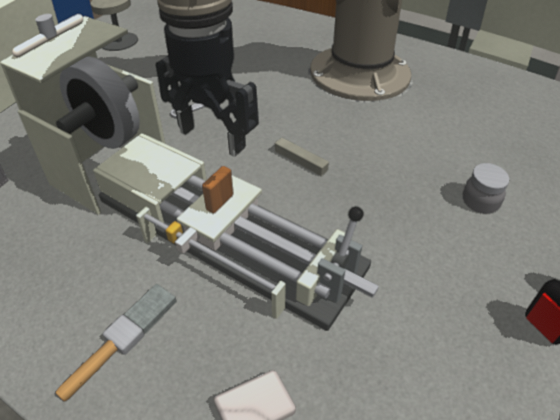

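```bash
python3 - <<'E'
from h import *
c=cam('scene');top=cam('top')
sy=np.array([.0698,.9976,0]);sx=np.array([.9976,-.0698,0]);O=np.array([.5604,.0063,0])
def px(l): return [(150+(u+.5)/13-.5,215+(v+.5)/13-.5) for u,v in l]
for zc,zl in((.068,.065),(.068,.066),(.0697,.066)):
    C=onplane(c,px([(290,236),(406,129)]),zc)-O;L=onplane(c,px([(329,350),(526,162)]),zl)-O
    print(zc,zl,'col',C@sy,C@sx,'lug',L@sy,L@sx, (L@sy).mean()-(C@sy).mean())
save(top,'t7.png')
cv2.imwrite('pics/t7z.png',cv2.resize(top['frame'][140:200,290:370,::-1],None,fx=9,fy=9,interpolation=cv2.INTER_CUBIC))
E
```

```text
0.068 0.065 col [-0.02663905 -0.02638281] [0.08440427 0.06547757] lug [-0.01424132 -0.01406825] [0.09250902 0.05993841] 0.012356145127580473
0.068 0.066 col [-0.02663905 -0.02638281] [0.08440427 0.06547757] lug [-0.01354912 -0.01337639] [0.09303685 0.06052959] 0.013048179591459015
0.0697 0.066 col [-0.02541416 -0.02515877] [0.0853338  0.06647005] lug [-0.01354912 -0.01337639] [0.09303685 0.06052959] 0.01182371720368069
```

View pics/t7z.png

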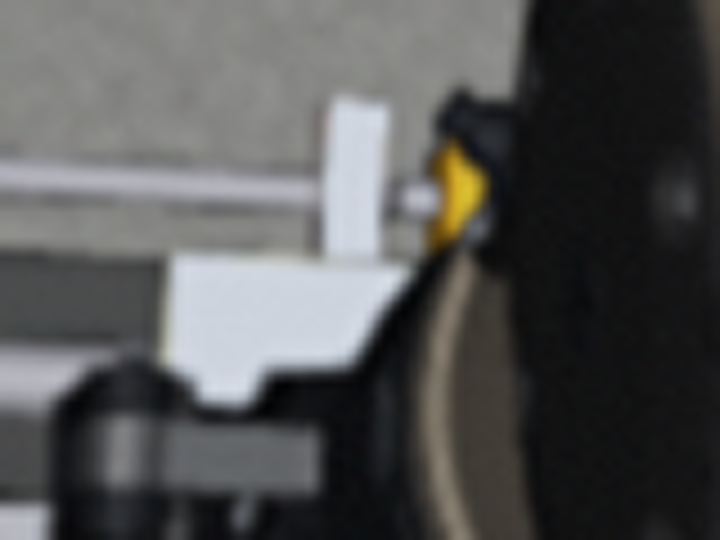

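step_arm(targets=[[40,-14,0,0,1],[80,-29,0,0,1],[120,-43,0,0,1],[160,-57,0,0,1],[202,-72,0,0,1],[202,-72,0,0,1],[202,-72,0,0,1],[202,-72,0,0,1]])

```text
t: 12.87
eef_pos: [0.5025, 0.2054, 0.1931]
tool_rot: [-0.0, 0.732, 0.682, -0.001]
contact_force: [1.1, -1.2, 0.0]
gripper_width: -0.001
```

```bash
python3 - <<'E'
from h import *
exec(open('st.py').read())
top=cam('top');save(top,'t8.png')
cv2.imwrite('pics/t8z.png',cv2.resize(top['frame'][145:190,305:365,::-1],None,fx=12,fy=12,interpolation=cv2.INTER_CUBIC))
save(cam('scene'),'s8.png')
print(delta([.5042,.2057,.145]))
E
```

```text
along 0.19454 cross -0.07167 z 0.1931 Falong -1.12 Fx 1.18 Fz 0.04 t 12.8667 w -0.001281421663322553
[ 2.21685186  0.74425018 48.52121931]
```

View pics/t8z.png

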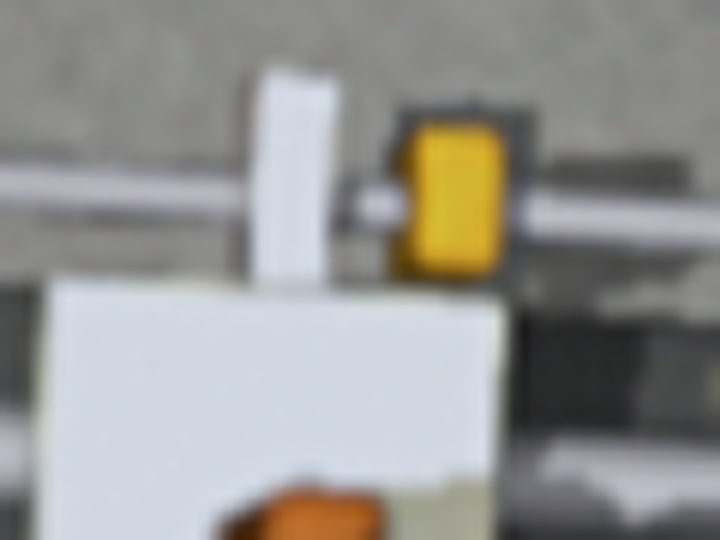

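View pics/s8.png

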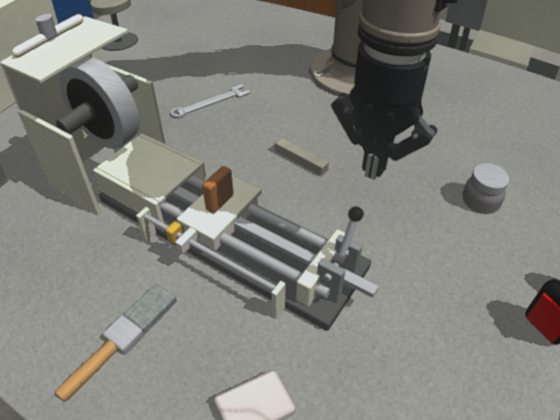

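View pics/t8.png

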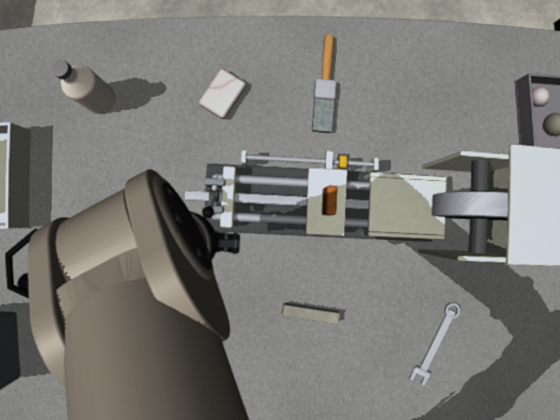

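Gap by the top view: (412−333)/12 px × 1.81 ≈ 11.9 mm. By the scene view it's about 12.3 mm, and by the TCP 12.2 mm. Next is the lever.

step_arm(targets=[[1,0,25,0,1],[1,0,48,0,1],[1,0,48,0,1],[1,6,48,0,1],[1,10,48,0,1],[1,10,48,0,1]])

```text
t: 13.47
eef_pos: [0.5156, 0.2056, 0.1477]
tool_rot: [0.001, 0.733, 0.681, 0.001]
contact_force: [0.6, 0.9, 0.0]
gripper_width: -0.0
```

```bash
python3 - <<'E'
from h import *
exec(open('st.py').read())
save(cam('scene'),'s9.png')
E
```

```text
along 0.19565 cross -0.05863 z 0.1477 Falong 0.89 Fx 0.53 Fz 0.0 t 13.4667 w -0.0003628302720914633
```

View pics/s9.png

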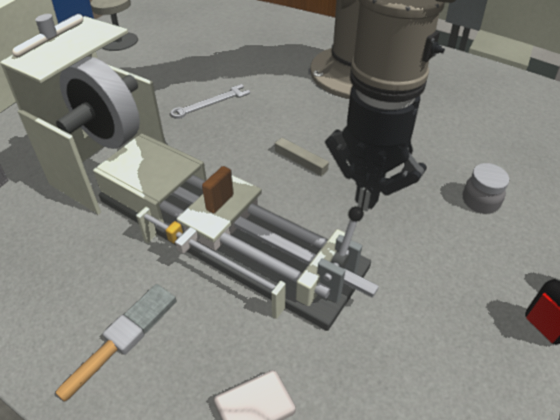

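The fingertips (368,195) stand just on the robot side of the ball (356,213). Now I'll push.

step_arm(targets=[[0,3,2,0,1],[0,6,2,0,1],[0,9,2,0,1],[0,12,2,0,1],[0,15,2,0,1],[0,18,2,0,1],[0,21,2,0,1],[0,24,2,0,1],[0,27,2,0,1],[0,30,2,0,1]])

```text
t: 14.35
eef_pos: [0.5435, 0.2038, 0.1442]
tool_rot: [0.0, 0.732, 0.681, 0.0]
contact_force: [-1.5, 0.1, 1.2]
gripper_width: 0.001
```

```bash
python3 st.py
```

```text
along 0.19587 cross -0.03065 z 0.1442 Falong -0.05 Fx -1.48 Fz 1.22 t 14.35 w 0.001018051294449916
```

step_arm(targets=[[0,3,0,0,1],[0,6,0,0,1],[0,9,0,0,1],[0,12,0,0,1],[0,15,0,0,1],[0,18,0,0,1],[0,21,0,0,1],[0,24,0,0,1],[0,27,0,0,1],[0,30,0,0,1]])

```text
t: 15.18
eef_pos: [0.573, 0.2017, 0.1439]
tool_rot: [-0.0, 0.732, 0.681, -0.0]
contact_force: [-1.5, 1.0, -1.1]
gripper_width: 0.002
```

```bash
python3 - <<'E'
from h import *
exec(open('st.py').read())
save(cam('scene'),'s10.png')
E
```

```text
along 0.19579 cross -0.00103 z 0.1439 Falong 0.89 Fx -1.61 Fz -1.1 t 15.1833 w 0.0021510899372777495
```

View pics/s10.png

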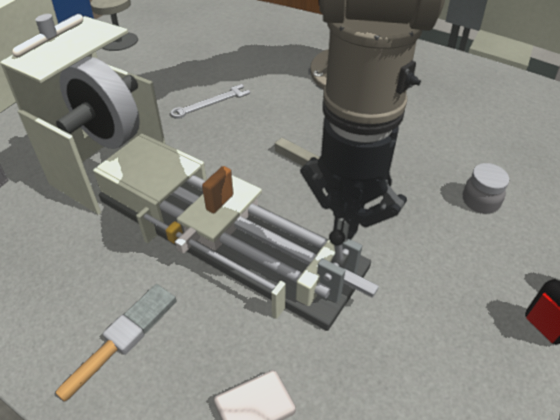

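step_arm(targets=[[0,2,0,0,1],[0,4,0,0,1],[0,6,0,0,1],[0,8,0,0,1],[0,10,0,0,1]])

```text
t: 15.65
eef_pos: [0.5825, 0.201, 0.1439]
tool_rot: [-0.0, 0.732, 0.681, -0.001]
contact_force: [-4.3, 0.2, -1.6]
gripper_width: 0.002
```

```bash
python3 st.py
```

```text
along 0.19579 cross 0.00846 z 0.1439 Falong -0.09 Fx -4.32 Fz -1.56 t 15.65 w 0.0015812667274809177
```

step_arm(targets=[[0,1,0,0,1],[0,2,0,0,1],[0,3,0,0,1]])

```text
t: 15.9
eef_pos: [0.5858, 0.2008, 0.1441]
tool_rot: [-0.0, 0.732, 0.681, -0.0]
contact_force: [-3.1, 0.4, -1.5]
gripper_width: -0.001
```

```bash
python3 st.py
```

```text
along 0.19579 cross 0.01174 z 0.1441 Falong 0.23 Fx -3.15 Fz -1.51 t 15.9 w -0.0009021053004803657
```

step_arm(targets=[[0,1,0,0,1],[0,2,0,0,1],[0,3,0,0,1]])

```text
t: 16.15
eef_pos: [0.5873, 0.2008, 0.1439]
tool_rot: [-0.001, 0.732, 0.681, -0.002]
contact_force: [-9.9, -0.2, 3.6]
gripper_width: -0.001
```

```bash
python3 st.py
```

```text
along 0.19588 cross 0.01326 z 0.1439 Falong -0.85 Fx -9.81 Fz 3.57 t 16.15 w -0.0009241115851744079
```

step_arm(targets=[[0,0.5,0,0,1],[0,1,0,0,1],[0,1,0,0,1]])

```text
t: 16.4
eef_pos: [0.5874, 0.2007, 0.1438]
tool_rot: [-0.002, 0.732, 0.682, -0.002]
contact_force: [-10.5, 0.0, 3.5]
gripper_width: -0.001
```

```bash
python3 - <<'E'
from h import *
exec(open('st.py').read())
save(cam('scene'),'s11.png')
E
```

```text
along 0.19585 cross 0.01339 z 0.1438 Falong -0.69 Fx -10.46 Fz 3.53 t 16.4 w -0.0006809875161814072
```

View pics/s11.png

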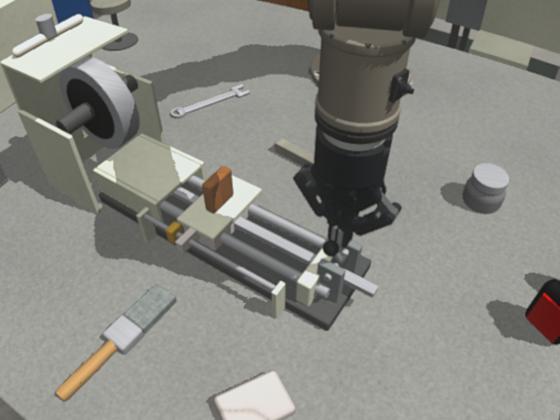

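step_arm(targets=[[0,1,0,0,1],[0,2,0,0,1],[0,2,0,0,1]])

```text
t: 16.7
eef_pos: [0.5878, 0.2007, 0.1437]
tool_rot: [-0.003, 0.732, 0.682, -0.004]
contact_force: [-16.3, -0.1, 7.6]
gripper_width: 0.001
```

```bash
python3 st.py
```

```text
along 0.19589 cross 0.01377 z 0.1437 Falong -1.19 Fx -16.3 Fz 7.6 t 16.7 w 0.0013231509368757826
```

The force is past 16 N with no further motion, so that's the end stop. Retracting.

step_arm(targets=[[0,-5,0,0,1],[0,-15,0,0,1],[0,-30,0,0,1],[0,-40,-30,0,1],[0,-50,-65,0,1],[20,-70,-100,0,1],[50,-80,-110,0,1],[80,-80,-110,0,1],[110,-80,-110,0,1],[110,-80,-110,0,1],[110,-80,-110,0,1]])

```text
t: 17.62
eef_pos: [0.5201, 0.318, 0.2547]
tool_rot: [0.0, 0.731, 0.683, 0.001]
contact_force: [1.1, -1.2, 1.0]
gripper_width: -0.004
```

```bash
python3 - <<'E'
from h import *
exec(open('st.py').read())
sy=np.array([.0698,.9976,0]);sx=np.array([.9976,-.0698,0]);O=np.array([.5604,.0063,0])
top=cam('top');save(top,'t12.png')
c=cam('scene');save(c,'s12.png')
cv2.imwrite('pics/s12z.png',cv2.resize(c['frame'][215:260,150:210,::-1],None,fx=13,fy=13,interpolation=cv2.INTER_CUBIC))
cv2.imwrite('pics/t12z.png',cv2.resize(top['frame'][145:190,305:365,::-1],None,fx=12,fy=12,interpolation=cv2.INTER_CUBIC))
for k,cc in(('top',top),('scene',c)):
    W=cloud(cc);a=(W-O)@sy;x=(W-O)@sx;z=W[...,2];V=cc['frame'].max(2)
    m=(z>.115)&(z<.15)&(abs(a-.195)<.02)&(abs(x)<.06)
    print(k,m.sum(),a[m].mean(),x[m].mean(),x[m].min(),x[m].max(),z[m].max())
    for xb in(.0335,.031,.0285):
        th=np.arcsin(xb/.07);print(xb,th+.5,proj(cc,O+sx*xb+sy*.195+np.array([0,0,.072+.07*np.cos(th)])))
E
```

```text
along 0.30816 cross -0.06198 z 0.2547 Falong -1.15 Fx 1.23 Fz 0.96 t 17.6167 w -0.003978365344452524
top 146 0.19391043670711908 0.029228564919139357 0.015315377413483872 0.04082694874294601 0.14504151129211584
0.0335 0.9990270052482559 [[210.48666036 171.79172531]]
0.031 0.9587828441601497 [[210.27874688 173.21846159]]
0.0285 0.9193237211718601 [[210.0807584  174.66097341]]
scene 210 0.19758811327206768 0.03605217675763243 0.024228999415348743 0.04261390395371506 0.14522686561640263
0.0335 0.9990270052482559 [[329.95137251 248.27501765]]
0.031 0.9587828441601497 [[331.06842198 246.22669554]]
0.0285 0.9193237211718601 [[332.17470812 244.24697294]]
```

View pics/s12.png

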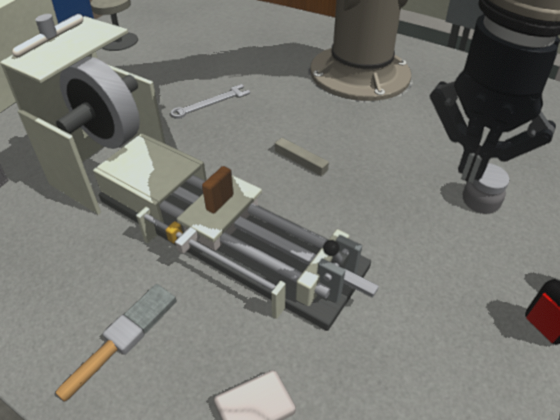

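View pics/t12.png

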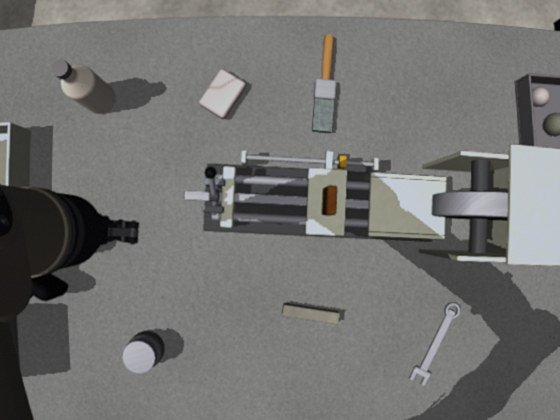

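View pics/t12z.png

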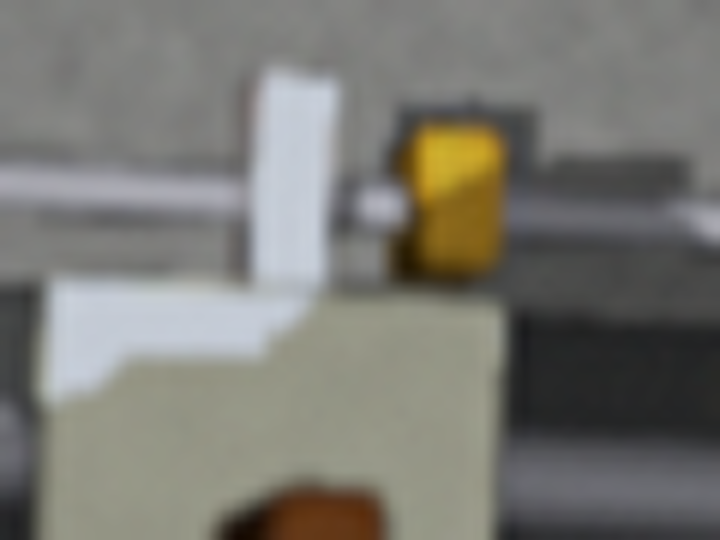

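View pics/s12z.png

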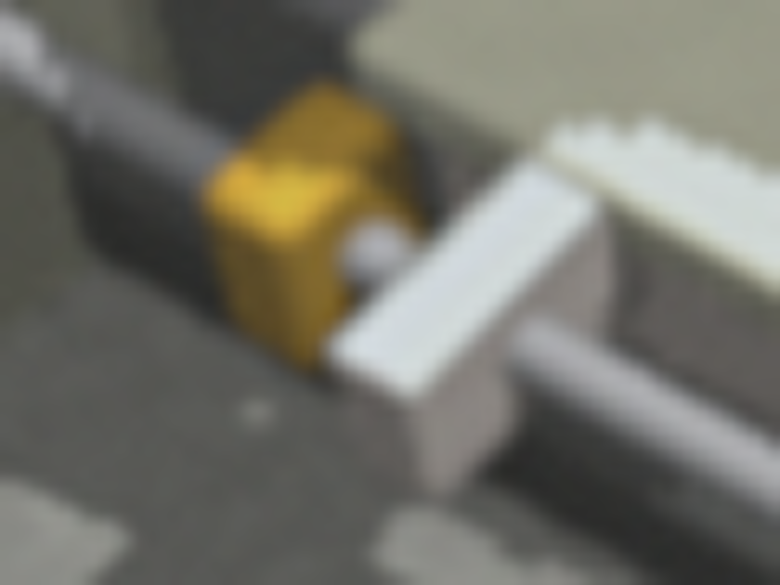

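The ball is at (331,248) in the scene view and (210,172) in the top view. The projections for 1.0 rad are (330,248) and (210,172), so the lever is locked. Lug and collar haven't moved since release, and the arm is clear.

```bash
python3 -c "
from station import bot
print(bot.hand_in())"
```

```text
the job is handed in; nothing more can be done
None
```

The carriage is locked about 12 mm clear of the collar, and I handed the job in at about 17.7 s of the 72 s allowed.

- **Tight spot:** I slid the carriage by its grip block in 1 mm steps. The push ran at about 4 N and climbed to 9.5 N in all, about 5.5 N of binding, at a travel of roughly 0.12. I stopped there, and only the lug touched the collar.
- **Gap:** I backed the carriage off and let go of it. The gap came to 12.2 mm from the tool's travel, about 11.9 mm in the top view, and 11.8 to 13.0 mm in the scene view, depending on the edge heights assumed. The lug and collar looked unmoved in both views after the lever was locked.
- **Lever:** I pushed it over until it stopped moving at over 16 N. Afterwards the ball was within about 1 px of where 1.0 rad (locked) should put it in both views.
- **Arm and bench:** The arm finished clear, with contact readings of about 1 N, the same as it showed in free air. The other things looked undisturbed in the last pictures.

The track's direction measured by camera was slightly off. That put up to about 4.5 N sideways and 8 N vertically on the grip block during the slide; I trimmed it as I went.

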